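# File a model case into the tight row

## Task

File the model case that stands by itself on the bench into the row in the tray, in its place by length: between the long case and the medium case next to it. The row is packed too tightly for it, so first slide the cases apart along the tray floor, without lifting any of them out or changing their order, then set the case gently down in the gap. All five should end standing upright on the tray floor, the new one square with the row; leave the other things on the bench alone.

Things in the scene. Friction and masses are not known exactly. Their poses are not given: they have to be found in the camera images.
- tray: low open aluminium tray, fixed. Origin on the bench at its centre; x is its depth, y runs along the row, z up. Inside 180 mm (x) by 280 mm (y); smooth floor 6 mm above the bench (friction about 0.3), walls 6 mm thick, rims 28 mm above the bench. Four cases stand in a row along y, sides almost touching, 202 mm in all, the free 78 mm split at random between the two ends.
- case_short_mid (a point): The short case, 90 mm long: upright white plastic box, 50 mm thick (its y), 85 mm high, 0.2 to 0.4 kg, length along its x; on top, centred, a grey bar handle along x: bar 68 mm long, 12 mm thick (y), 18 mm high, its centre 116 mm and its top 125 mm above the underside, on two small posts (12 mm square, 52 mm apart) with 22 mm free under the bar. The point is on the centre axis half-way up, 62.5 mm above the underside (53.5 mm below the bar's centre); axes as the box, z up.
- case_mid_a_mid (a point): One of two identical medium cases, 110 mm long: same thickness, height, handle, mass range, point and axes as the short case. Stands in the row in the tray.
- case_mid_b_mid (a point): The other identical medium case, 110 mm long: same thickness, height, handle, mass range, point and axes as the short case. Stands in the row in the tray.
- case_long_mid (a point): The long case, 150 mm long: same thickness, height, handle, mass range, point and axes as the short case. Stands in the row in the tray.
- case_new_mid (a point): The case to be filed, 130 mm long, standing by itself on the bench: same thickness, height, handle, mass range, point and axes as the short case.
- articulator: bystander: black dental articulator with plaster casts, about 130 mm deep, 110 mm wide, 125 mm tall, standing off to the right; origin under its base's centre.
- bowl: bystander: dark rubber mixing bowl, 110 mm across, 55 mm high, beyond the work; origin at the centre of its underside.
- cast: bystander: plaster tooth cast, 66 mm across, 27 mm high, off to the left; origin at the centre of its underside.
- spatula: bystander: 190 mm spatula lying flat beyond the work on the right; origin under its middle.
Not all that is in view belongs to the job. Leave any blue or purple look-alike of the part that bears case_new_mid alone. Leave any pink look-alike of the part that bears case_short_mid alone.

How it is judged:
At the end, for the whole second after the job is handed in: All five cases at rest, upright within 0.1 rad, on the tray floor within 6 mm, within 50 mm of the tray's long centre line; in order along the row: long, new, the two mediums, short, from whichever end the long one began; the new case square with the tray within 0.2 rad (((y of case_long_mid in the frame of case_new_mid above 0.04 m and y of case_new_mid in the frame of case_mid_a_mid above 0.04 m and y of case_new_mid in the frame of case_mid_b_mid above 0.04 m and y of each of case_mid_a_mid, case_mid_b_mid in the frame of case_short_mid above 0.04 m) or (y of case_long_mid in the frame of case_new_mid below -0.04 m and y of case_new_mid in the frame of case_mid_a_mid below -0.04 m and y of case_new_mid in the frame of case_mid_b_mid below -0.04 m and y of each of case_mid_a_mid, case_mid_b_mid in the frame of case_short_mid below -0.04 m)) and z of case_short_mid in the frame of tray between 0.062 and 0.0745 m and angle between each of case_short_mid, case_mid_a_mid, case_mid_b_mid, case_long_mid, case_new_mid's own z axis and vertical below 0.1 rad and x of case_short_mid in the frame of tray between -0.05 and 0.05 m and y of case_short_mid in the frame of tray between -0.14 and 0.14 m and linear speed of each of case_short, case_mid_a, case_mid_b, case_long, case_new below 0.02 m/s and z of case_mid_a_mid in the frame of tray between 0.062 and 0.0745 m and x of case_mid_a_mid in the frame of tray between -0.05 and 0.05 m and y of case_mid_a_mid in the frame of tray between -0.14 and 0.14 m and z of case_mid_b_mid in the frame of tray between 0.062 and 0.0745 m and x of case_mid_b_mid in the frame of tray between -0.05 and 0.05 m and y of case_mid_b_mid in the frame of tray between -0.14 and 0.14 m and z of case_long_mid in the frame of tray between 0.062 and 0.0745 m and x of case_long_mid in the frame of tray between -0.05 and 0.05 m and y of case_long_mid in the frame of tray between -0.14 and 0.14 m and z of case_new_mid in the frame of tray between 0.062 and 0.0745 m and x of case_new_mid in the frame of tray between -0.05 and 0.05 m and y of case_new_mid in the frame of tray between -0.14 and 0.14 m and angle between the y axis of case_new_mid and the y axis of tray, either way round below 0.2 rad); the robot touches nothing.
It fails at once if a case of the row was lifted more than 30 mm (height (world z) of any of case_short_mid, case_mid_a_mid, case_mid_b_mid, case_long_mid above 0.0985 m).
It fails at once if a case was tipped over by more than 0.6 rad (angle between any of case_short_mid, case_mid_a_mid, case_mid_b_mid, case_long_mid, case_new_mid's own z axis and vertical above 0.6 rad).
It fails at once if the new case was dropped (falls freely faster than 0.6 m/s) (linear speed of case_new above 0.6 m/s and contact force between case_new and the fingers below 0.1 N).
It fails at once if a bystander was moved more than 30 mm (distance of any of articulator, bowl, cast, spatula from where it was at the start of the episode above 0.03 m).
It also fails if it takes over 54 s, if anything falls off the work surface, if the arm or the gripper's body presses on something with over 40 N, if the wrist force passes 120 N, or if a joint passes its speed limit or range.

## Robot

A 6-joint arm with a two-finger parallel gripper is mounted at the origin on the work surface. World frame = base frame: x ahead of the robot, y to its left, z up, the work surface at z = 0. Lengths are in m, angles in rad, forces in N, time in s.
With the tool pointing down it reaches from about 0.35 to 0.975 m from the base axis. Payload 17.4 kg.
Tool frame: the origin (TCP) lies on the centre line of the jaws, within the pads' length; the fingertips stand 17 mm ahead of it and the grasp point (between the pads) lies 2 mm behind it; z points along the fingers, y is the line along which they close (so a half turn about z gives the same grasp; the last joint's range is limited). The gripper opens to 85 mm and grips with 20 to 120 N. Pads are 22 mm wide; open, the fingers measure 114 mm over their backs; the gripper's body (76 mm by 85 mm) begins 54 mm behind the grasp point. The pads swing forward as they close: fully open they stand 13 mm farther back than shut.
Start: joints at [1.279, 0.116, 1.442, -0, 1.584, -0.038], TCP at [0.169, 0.653, 0.248] pointing down, gripper open.
Joint ranges: [-2.83, 2.83], [-0.83, 2.19], [0.07, 2.5], [-1.14, 4.28], [0.01, 3], [-2.97, 2.97]. Speed limits (rad/s): [1.89, 1.89, 2.22, 3.14, 3.14, 3.14].

## Interface

Orientations are given as a unit quaternion [w, x, y, z].
In Python, from station import env gives the robot as it stands. The module is installed in compiled form; this text tells all that it offers.
- The arm moves only by the tool carry_out, never from a script. Its argument "steps" is a list of rows, each an object of numbers: "x", "y", "z": the shift along the tool's x, y, z in mm; "wx", "wy", "wz": the turn, a rotation vector about the tool's x, y, z in degrees. A call has 1 to 12 rows; each row is the pose to reach, as a shift and turn from the pose commanded when the call began, along the tool's axes at that moment; what a row does not reach only later rows make up. A row lasts 1/10 s, in which the tool goes at most 50 mm and 8.59 degrees, less where a joint would pass 70% of its speed; a pose out of reach is approached as far as the arm can. A call with a gripper value outside its range is refused whole. "hand" is the opening, from 0 (shut) to 1 (fully open), set as the call begins (left out, the last holds). The fingers move at their own pace and stop on an object; "grip_force" is the grip in N (left out, the last holds). Time passes only in rows, so rows that repeat a pose let the fingers close. It gives the time, the measured TCP pose, the force, the opening and the grip force at its end, in the units of the state.
- env.get_obs(): the state, without advancing time (a new reading comes with each control period).
- env.read_camera(name): name is "scene" or "top" or "wrist"; returns a dict with "img" (480x640x3 uint8, red, green, blue), "intrinsics" (3x3 intrinsics, pixels), "eye" and "rotation" of the camera in the world. Camera axes: x right, y down, z forward; pixel columns grow to the right and rows downward; lengths in m; the calibration is good to about 2 mm. A picture is of the moment at which its call begins. There is no depth.
- env.job_done(): hands the job in; it is judged then, once.
Trained networks look in a picture, given as the dict that the camera call returned (one of the last four; its "shot" number tells which), for a name from the list of things; names that differ only in an ending like _2 or _b are one class to them, and where a whole thing is asked for, a point or a joint stands for the part that bears it (a point fixed in the world has none). Each returns a list of dicts, best first, with "confidence" (0 to 1); they miss things now and then, are a little off and sometimes report something else, mostly with a low value. They report only what shows in the picture. A call takes as long as a camera call. They do not tell look-alikes from the thing itself.
- env.boxes_of(picture, name): "centre" ([x, y, z] in m, in world coordinates, good to about 4 mm: the middle of the surface that is visible of it).
- env.regions_of(picture, name): "mask" (480x640 bool, what is visible of it).
- env.pinpoint(picture, name): "centre" ([x, y, z] in m, in world coordinates, good to about 4 mm: a listed point, or the origin of a listed thing).
The state is a dict: "time_s": time; "joint_pos": joint angles; "qd": joint speeds; "joint_torque": joint torques, N m; "position": TCP position; "orientation": TCP orientation; "wrist_force": force on the tool from outside, world axes, zero at the start; "wrist_torque": the same for the moment, N m; "opening": finger opening in m; "grip_force": force on a finger pad.
Only numpy, scipy, OpenCV 4.12 (cv2) and the standard library are available. Lean on these libraries where they do the work, as an engineer would, in place of code of your own. Each camera call takes 0.05 s, during which the arm holds its last target. There are 200 camera calls.

## Working session

There is one attempt and no reset: what is moved stays moved. The work goes in short steps, Python scripts to look and compute and a tool call to move; the robot and the scene stay as the last step left them, time stands still between calls to the robot, and variables do not carry over. Pictures are saved under pics/ and viewed, at most 11 in all, crops included, and the job is handed in when it is done.

Besides the shell and the picture viewer there is one more tool, called after "Request:" as name([rows], argument=value, ...), one row to a line, values as JSON. carry_out: Moves the arm, as the interface text tells. Its arguments: {"type":"object","properties":{"steps":{"type":"array","items":{"type":"object","properties":{"x":{"type":"number"},"y":{"type":"number"},"z":{"type":"number"},"wx":{"type":"number"},"wy":{"type":"number"},"wz":{"type":"number"}}}},"hand":{"type":"number"},"grip_force":{"type":"number"}},"required":["steps"]}

```bash
mkdir -p pics; cat > h.py <<'E'
from station import env
import cv2, numpy as np
names=["tray","case_short_mid","case_mid_a_mid","case_long_mid","case_new_mid"]
def look(cam,save=None,ns=names):
    p=env.read_camera(cam)
    if save: cv2.imwrite('pics/'+save,cv2.cvtColor(p['img'],cv2.COLOR_RGB2BGR))
    for n in ns:
        for d in env.pinpoint(p,n):
            c=np.array(d['centre']);q=p['intrinsics']@(np.array(p['rotation']).T@(c-p['eye']))
            print(cam,n,c.round(3),round(d['confidence'],2),(q[:2]/q[2]).round())
    return p
E
python3 - <<'E'
from h import *
for c in ['top','scene']:
    p=look(c,c+'0.png',names+["articulator","bowl","cast","spatula"] if c=='top' else names); print(p['eye'],p['rotation'],p['intrinsics'])
o=env.get_obs();print(o['position'],o['orientation'],o['opening'],o['time_s'])
E
```

```text
Traceback (most recent call last):
  File "h.py", line 9, in look
    c=np.array(d['centre']);q=p['intrinsics']@(np.array(p['rotation']).T@(c-p['eye']))
                                               ~~~~~~~~~~~~~~~~~~~~~~~~~^^~~~~~~~~~~~
ValueError: matmul: Input operand 1 has a mismatch in its core dimension 0, with gufunc signature (n?,k),(k,m?)->(n?,m?) (size 3 is different from 4)
```

```bash
sed -i 's/^import cv2.*/&\nfrom scipy.spatial.transform import Rotation as R\ndef rot(q): return R.from_quat(np.roll(q,-1)).as_matrix()/; s/np.array(p\[.rotation.\]).T/rot(p["rotation"]).T/' h.py
python3 - <<'E'
from h import *
for c in ['top','scene']:
    p=look(c,c+'0.png',names+["articulator","bowl","cast","spatula"] if c=='top' else names); print(p['eye'],p['rotation'],p['intrinsics'])
o=env.get_obs();print(o['position'],o['orientation'],o['opening'],o['time_s'])
E
```

```text
top case_short_mid [0.724 0.193 0.065] 0.91 [234. 176.]
top case_short_mid [0.52  0.198 0.07 ] 0.69 [232. 253.]
top case_short_mid [0.623 0.401 0.003] 0.15 [160. 221.]
top case_mid_a_mid [0.522 0.098 0.07 ] 0.76 [271. 250.]
top case_mid_a_mid [0.526 0.052 0.07 ] 0.21 [290. 248.]
top case_long_mid [0.527 0.049 0.065] 0.56 [291. 248.]
top case_new_mid [ 0.511 -0.186  0.065] 0.98 [384. 252.]
top case_new_mid [ 0.338 -0.137  0.062] 0.87 [368. 322.]
top case_new_mid [0.522 0.097 0.068] 0.7 [272. 251.]
top case_new_mid [ 0.452 -0.328  0.061] 0.56 [442. 273.]
top articulator [ 0.618 -0.47  -0.003] 0.88 [485. 213.]
top articulator [0.526 0.053 0.07 ] 0.51 [289. 248.]
top bowl [ 0.78   0.014 -0.001] 0.57 [303. 161.]
top cast [ 0.622  0.398 -0.   ] 0.84 [161. 222.]
top spatula [ 0.761 -0.214  0.001] 0.79 [387. 165.]
top spatula [ 0.51  -0.186  0.062] 0.42 [384. 252.]
[ 0.28623938 -0.01690138  1.43318509] [ 0.07169366 -0.69216295  0.71456179 -0.07191603] [[548.77898098   0.         318.38519115]
 [  0.         548.77898098 231.39344538]
 [  0.           0.           1.        ]]
scene case_short_mid [0.516 0.201 0.068] 0.77 [406. 266.]
scene case_short_mid [0.722 0.197 0.064] 0.77 [342. 323.]
scene case_short_mid [ 0.512 -0.184  0.062] 0.7 [270. 203.]
scene case_short_mid [0.523 0.047 0.07 ] 0.18 [344. 238.]
scene case_mid_a_mid [0.524 0.099 0.073] 0.59 [363. 246.]
scene case_long_mid [0.523 0.048 0.069] 0.84 [344. 238.]
scene case_new_mid [ 0.51  -0.186  0.061] 0.92 [270. 202.]
scene case_new_mid [ 0.447 -0.33   0.061] 0.79 [247. 173.]
scene case_new_mid [ 0.76  -0.214 -0.001] 0.56 [186. 269.]
[1.27488623 0.60743468 0.77880436] [-0.18300746  0.3810018   0.8078499  -0.4107608 ] [[538.78162297   0.         313.03923753]
 [  0.         538.78162297 232.89823904]
 [  0.           0.           1.        ]]
[0.16949592 0.65336232 0.24826998] [ 8.67649627e-06  1.26571981e-01  9.91957424e-01 -4.63426974e-05] 0.0853169555728887 0.95
```

View pics/top0.png

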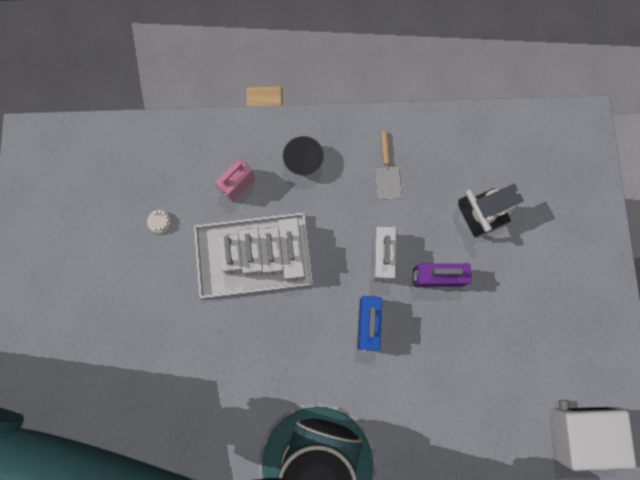

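View pics/scene0.png

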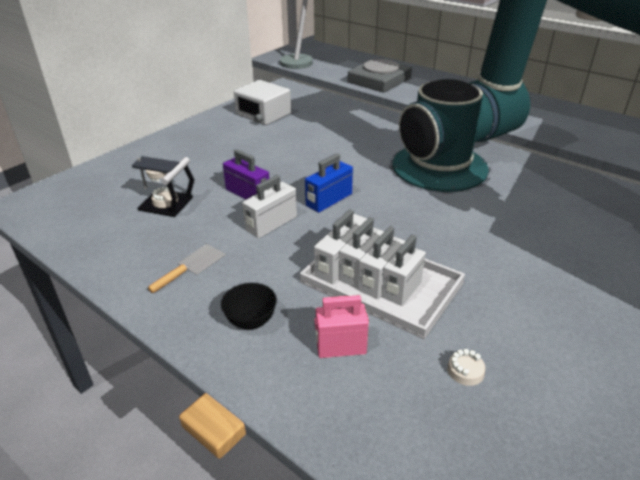

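```bash
cat >> h.py <<'E'
def unproj(p,uv,z):
    uv=np.atleast_2d(uv).astype(float);K=np.array(p['intrinsics'])
    d=np.c_[uv,np.ones(len(uv))]@np.linalg.inv(K).T@rot(p['rotation']).T
    e=np.array(p['eye']);return (e+d*((z-e[2])/d[:,2])[:,None])[:,:2]
def bars(p,near,z):
    """handle bars: dark grey blobs near expected world xy points"""
    g=cv2.cvtColor(p['img'],cv2.COLOR_RGB2HSV);m=((g[...,2]<135)&(g[...,2]>60)&(g[...,1]<40)).astype(np.uint8)
    return m
E
python3 - <<'E'
from h import *
p=env.read_camera('top')
for d in env.regions_of(p,'tray')[:1]:
    ys,xs=np.nonzero(d['mask']);print(d['confidence'],len(xs))
    h=cv2.convexHull(np.c_[xs,ys].astype(np.int32)).reshape(-1,2)
    w=unproj(p,h,0.026);r=cv2.minAreaRect((w*1000).astype(np.float32));print('tray',r)
for n in ['case_new_mid','case_mid_a_mid','case_long_mid','case_short_mid']:
    for d in env.regions_of(p,n):
        ys,xs=np.nonzero(d['mask']);w=unproj(p,np.c_[xs,ys],0.1)
        print(n,round(d['confidence'],2),w.mean(0).round(3),cv2.minAreaRect((w*1000).astype(np.float32)))
cv2.imwrite('pics/c0.png',cv2.resize(cv2.cvtColor(p['img'],4)[200:310,180:410],None,fx=3.4,fy=3.4,interpolation=cv2.INTER_CUBIC))
E
```

```text
0.74 4074
tray ((520.2900390625, 150.14910888671875), (194.63568115234375, 289.7023620605469), 5.308158874511719)
case_new_mid 0.79 [ 0.332 -0.137] ((334.5274658203125, -137.9357147216797), (58.771934509277344, 136.5776824951172), 82.91913604736328)
case_new_mid 0.72 [ 0.443 -0.32 ] ((441.9046936035156, -319.51953125), (142.2794647216797, 56.329246520996094), 88.16838836669922)
case_new_mid 0.67 [ 0.5   -0.181] ((501.244873046875, -179.95159912109375), (56.70057678222656, 137.76625061035156), 86.57759094238281)
case_mid_a_mid 0.72 [0.514 0.097] ((515.5755615234375, 97.05043029785156), (121.00825500488281, 50.086029052734375), 5.327917098999023)
case_mid_a_mid 0.51 [0.512 0.198] ((511.587158203125, 198.00440979003906), (100.84349822998047, 50.95355987548828), 3.1003308296203613)
case_long_mid 0.94 [0.517 0.047] ((518.7977294921875, 47.11659240722656), (156.72132873535156, 51.3666877746582), 4.347878456115723)
case_long_mid 0.23 [0.6   0.374] ((599.2926635742188, 374.6523742675781), (60.639217376708984, 58.74196243286133), 88.15863037109375)
case_short_mid 0.81 [0.702 0.184] ((702.78857421875, 183.3851776123047), (74.505126953125, 96.67806243896484), 45.0177116394043)
case_short_mid 0.72 [0.511 0.197] ((510.32830810546875, 197.93222045898438), (99.8496322631836, 48.63705825805664), 6.8613739013671875)
case_short_mid 0.29 [0.599 0.373] ((599.2455444335938, 373.1864013671875), (63.246337890625, 58.74197006225586), 88.1586685180664)
```

View pics/c0.png

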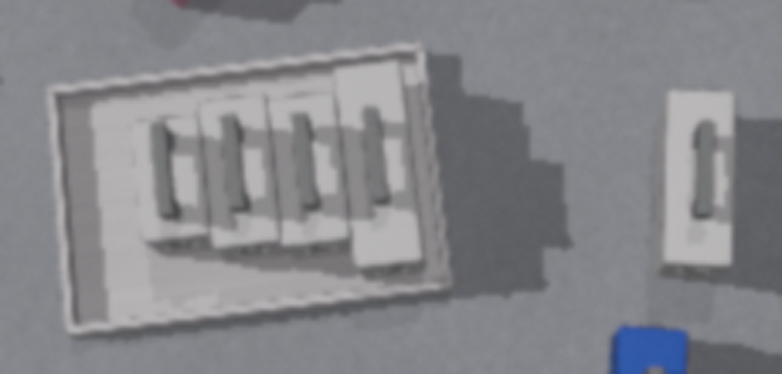

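Request:
carry_out([
  {"x":-35,"y":-32,"wz":-5},
  {"x":-70,"y":-65,"wz":-10},
  {"x":-105,"y":-97,"wz":-15},
  {"x":-140,"y":-130,"wz":-19.7},
  {"x":-175,"y":-162,"wz":-19.7},
  {"x":-210,"y":-195,"wz":-19.7},
  {"x":-245,"y":-227,"wz":-19.7},
  {"x":-280,"y":-260,"wz":-19.7},
  {"x":-315,"y":-292,"wz":-19.7},
  {"x":-350,"y":-325,"wz":-19.7},
  {"x":-385,"y":-357,"wz":-19.7},
  {"x":-420,"y":-390,"wz":-19.7},
], hand=0.41)

```text
schema error: expected keys x, y, z, wx, wy, wz
```

```bash
python3 - <<'E'
from h import *
p=look('wrist','w0.png'); print(p['eye'],rot(p['rotation']).round(3))
for n in ['case_mid_a_mid','case_long_mid']:
  print(n,[(np.array(d['centre']).round(3),round(d['confidence'],2)) for d in env.boxes_of(p,n)])
o=env.get_obs();print(o['position'],rot(o['orientation']).round(3),o['opening'],o['time_s'],o['wrist_force'])
E
```

```text
[0.10319533 0.67071935 0.37367082] [[ 0.25   0.932  0.262]
 [ 0.968 -0.241 -0.068]
 [-0.     0.271 -0.963]]
case_mid_a_mid []
case_long_mid []
[0.16949977 0.65337607 0.24831008] [[-0.968  0.251  0.   ]
 [ 0.251  0.968 -0.   ]
 [-0.    -0.    -1.   ]] 0.08526121808138341 1.65 [ 0.66705675 -0.18165518  0.29867458]
```

View pics/w0.png

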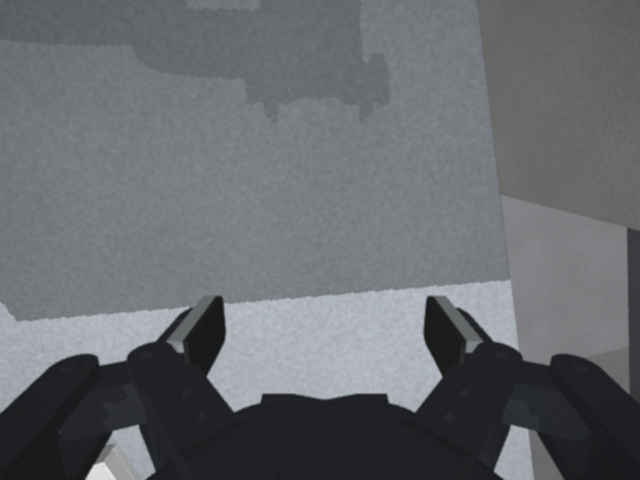

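Request:
carry_out([
  {"x":-482,"y":-448,"z":0,"wx":0,"wy":0,"wz":-19.7},
  {"x":-482,"y":-448,"z":0,"wx":0,"wy":0,"wz":-19.7},
  {"x":-482,"y":-448,"z":0,"wx":0,"wy":0,"wz":-19.7},
  {"x":-482,"y":-448,"z":0,"wx":0,"wy":0,"wz":-19.7},
  {"x":-482,"y":-448,"z":0,"wx":0,"wy":0,"wz":-19.7},
  {"x":-482,"y":-448,"z":0,"wx":0,"wy":0,"wz":-19.7},
  {"x":-482,"y":-448,"z":0,"wx":0,"wy":0,"wz":-19.7},
  {"x":-482,"y":-448,"z":0,"wx":0,"wy":0,"wz":-19.7},
  {"x":-482,"y":-448,"z":0,"wx":0,"wy":0,"wz":-19.7},
  {"x":-482,"y":-448,"z":0,"wx":0,"wy":0,"wz":-19.7},
  {"x":-482,"y":-448,"z":0,"wx":0,"wy":0,"wz":-19.7},
  {"x":-482,"y":-448,"z":0,"wx":0,"wy":0,"wz":-19.7},
], hand=0.41)

```text
time_s: 2.85
position: [0.493, 0.1456, 0.2487]
orientation: [0.0, -0.045, 0.999, 0.0]
wrist_force: [1.0, 1.7, 0.3]
opening: 0.0351
grip_force: 0.0
```

```bash
python3 - <<'E'
from h import *
p=look('wrist','w1.png')
o=env.get_obs();print(o['position'],rot(o['orientation']).round(3),o['opening'],o['time_s'],o['wrist_force'])
E
```

```text
wrist case_short_mid [0.518 0.201 0.064] 0.86 [378. 254.]
wrist case_mid_a_mid [0.522 0.097 0.069] 0.67 [270. 250.]
wrist case_long_mid [0.528 0.052 0.069] 0.9 [224. 252.]
[0.49201665 0.14822891 0.24834434] [[-0.996 -0.09  -0.   ]
 [-0.09   0.996  0.   ]
 [ 0.     0.    -1.   ]] 0.035114301950527504 3.15 [-0.92969472  0.34566594  1.24298596]
```

View pics/w1.png

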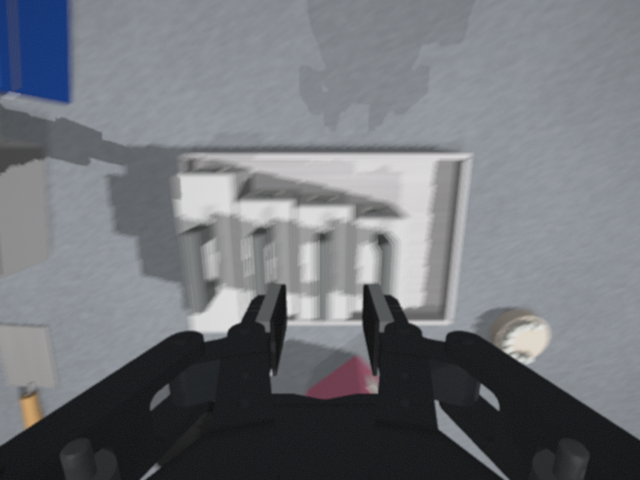

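Request:
carry_out([
  {"x":-26,"y":-52,"z":30,"wx":0,"wy":0,"wz":0},
  {"x":-26,"y":-52,"z":60,"wx":0,"wy":0,"wz":0},
  {"x":-26,"y":-52,"z":60,"wx":0,"wy":0,"wz":0},
  {"x":-26,"y":-52,"z":60,"wx":0,"wy":0,"wz":0},
])

```text
time_s: 3.55
position: [0.5224, 0.0993, 0.1887]
orientation: [-0.0, -0.045, 0.999, 0.0]
wrist_force: [-0.7, 0.1, 1.5]
opening: 0.035
grip_force: 0.0
```

```bash
python3 - <<'E'
from h import *
p=look('wrist','w2.png')
o=env.get_obs();print(o['position'],rot(o['orientation']).round(3),o['opening'],o['time_s'],o['wrist_force'])
E
```

```text
wrist case_short_mid [0.519 0.2   0.063] 0.79 [452. 247.]
wrist case_mid_a_mid [0.521 0.096 0.07 ] 0.84 [320. 240.]
wrist case_long_mid [0.529 0.052 0.069] 0.76 [261. 245.]
[0.52300348 0.09887517 0.18954278] [[-0.996 -0.091  0.002]
 [-0.091  0.996  0.   ]
 [-0.002  0.    -1.   ]] 0.03489132634048277 3.85 [-0.33012439  0.19882545  0.27495559]
```

View pics/w2.png

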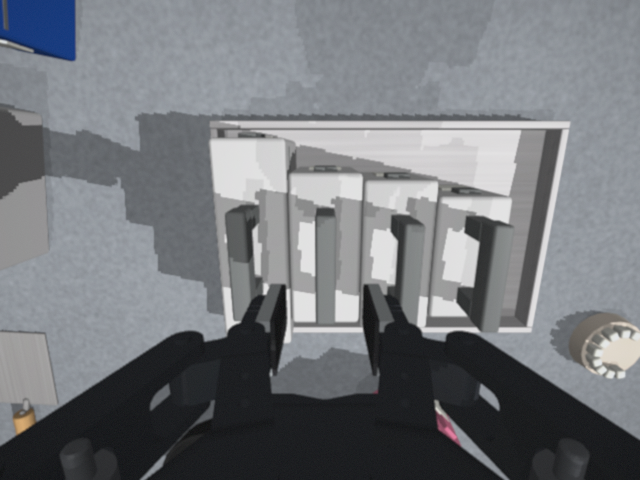

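Request:
carry_out([
  {"x":0,"y":0,"z":35,"wx":0,"wy":0,"wz":0},
  {"x":0,"y":0,"z":65,"wx":0,"wy":0,"wz":0},
  {"x":0,"y":0,"z":65,"wx":0,"wy":0,"wz":0},
])

```text
time_s: 4.15
position: [0.5213, 0.0982, 0.1201]
orientation: [-0.003, -0.045, 0.999, -0.0]
wrist_force: [-0.1, -0.4, 1.0]
opening: 0.035
grip_force: 0.0
```

Request:
carry_out([
  {"x":0,"y":0,"z":0,"wx":0,"wy":0,"wz":0},
  {"x":0,"y":0,"z":0,"wx":0,"wy":0,"wz":0},
  {"x":0,"y":0,"z":0,"wx":0,"wy":0,"wz":0},
  {"x":0,"y":0,"z":0,"wx":0,"wy":0,"wz":0},
], hand=0, grip_force=40)

```text
time_s: 4.55
position: [0.5237, 0.0984, 0.1253]
orientation: [0.001, -0.045, 0.999, 0.0]
wrist_force: [-1.5, 1.3, 7.6]
opening: 0.0111
grip_force: 44.5
```

```bash
python3 - <<'E'
from h import *
p=look('top')
w=unproj(p,[[194.7,227],[303.5,213.5],[311.8,284.4],[201.2,297]],0.028);print(w.round(3),w.mean(0))
for a,b in [(0,1),(3,2),(3,0),(2,1)]: d=w[a]-w[b];print(np.hypot(*d).round(3),np.degrees(np.arctan2(d[1],d[0])).round(1))
E
```

```text
top case_short_mid [0.721 0.193 0.065] 0.77 [234. 177.]
top case_short_mid [0.52  0.199 0.066] 0.38 [232. 253.]
top case_mid_a_mid [0.524 0.094 0.068] 0.93 [273. 250.]
top case_long_mid [0.524 0.05  0.065] 0.52 [291. 250.]
top case_new_mid [ 0.454 -0.328  0.061] 0.8 [441. 272.]
top case_new_mid [ 0.334 -0.139  0.058] 0.74 [369. 323.]
top case_new_mid [ 0.511 -0.189  0.063] 0.68 [385. 252.]
[[ 0.598  0.302]
 [ 0.625  0.016]
 [ 0.438 -0.001]
 [ 0.415  0.282]] [0.51909388 0.14976341]
0.287 95.4
0.284 94.7
0.184 -174.0
0.188 -175.0
```

Request:
carry_out([
  {"x":0,"y":6,"z":0,"wx":0,"wy":0,"wz":0},
  {"x":0,"y":12,"z":0,"wx":0,"wy":0,"wz":0},
  {"x":0,"y":18,"z":0,"wx":0,"wy":0,"wz":0},
  {"x":0,"y":24,"z":0,"wx":0,"wy":0,"wz":0},
  {"x":0,"y":30,"z":0,"wx":0,"wy":0,"wz":0},
  {"x":0,"y":36,"z":0,"wx":0,"wy":0,"wz":0},
  {"x":0,"y":42,"z":0,"wx":0,"wy":0,"wz":0},
  {"x":0,"y":47,"z":0,"wx":0,"wy":0,"wz":0},
  {"x":0,"y":51,"z":0,"wx":0,"wy":0,"wz":0},
  {"x":0,"y":54,"z":0,"wx":0,"wy":0,"wz":0},
  {"x":0,"y":54,"z":0,"wx":0,"wy":0,"wz":0},
  {"x":0,"y":54,"z":0,"wx":0,"wy":0,"wz":0},
])

```text
time_s: 6.05
position: [0.5189, 0.1521, 0.1252]
orientation: [0.001, -0.045, 0.999, 0.0]
wrist_force: [0.7, 0.6, 7.1]
opening: 0.0115
grip_force: 44.4
```

```bash
python3 - <<'E'
from h import *
p=look('wrist','w3.png')
o=env.get_obs();print(o['position'],o['opening'],o['time_s'],o['wrist_force'],o['wrist_torque'])
E
```

```text
wrist case_short_mid [0.515 0.25  0.063] 0.55 [487. 277.]
wrist case_long_mid [0.528 0.05  0.069] 0.57 [147. 271.]
[0.51888063 0.15215407 0.12523979] 0.011423690242068556 6.35 [ 0.55787361 -0.06235157  6.82880733] [-0.11930143 -0.06833627  0.0084207 ]
```

View pics/w3.png

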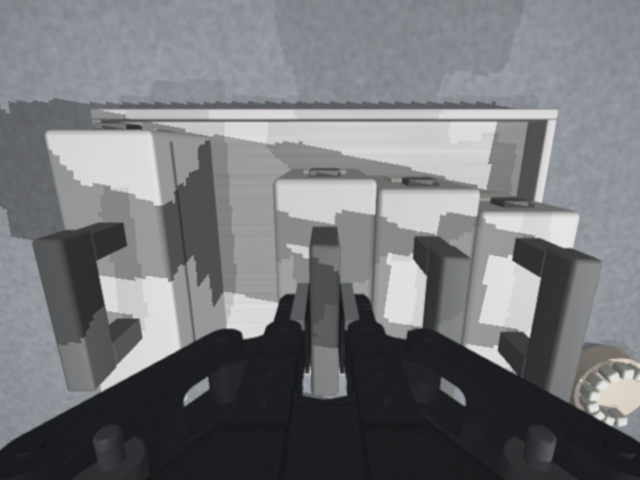

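Request:
carry_out([
  {"x":0,"y":3,"z":0,"wx":0,"wy":0,"wz":0},
  {"x":0,"y":5,"z":0,"wx":0,"wy":0,"wz":0},
  {"x":0,"y":5,"z":0,"wx":0,"wy":0,"wz":0},
])

```text
time_s: 6.65
position: [0.5184, 0.157, 0.1252]
orientation: [0.001, -0.045, 0.999, -0.0]
wrist_force: [0.1, -1.5, 7.3]
opening: 0.0111
grip_force: 44.3
```

Request:
carry_out([
  {"x":0,"y":0,"z":0,"wx":0,"wy":0,"wz":0},
  {"x":0,"y":0,"z":0,"wx":0,"wy":0,"wz":0},
  {"x":0,"y":0,"z":0,"wx":0,"wy":0,"wz":0},
  {"x":0,"y":0,"z":0,"wx":0,"wy":0,"wz":0},
  {"x":0,"y":0,"z":-30,"wx":0,"wy":0,"wz":0},
  {"x":0,"y":0,"z":-65,"wx":0,"wy":0,"wz":0},
  {"x":0,"y":0,"z":-65,"wx":0,"wy":0,"wz":0},
], hand=0.41)

```text
time_s: 7.35
position: [0.519, 0.1573, 0.1931]
orientation: [0.003, -0.045, 0.999, 0.001]
wrist_force: [-0.2, 0.6, -0.0]
opening: 0.035
grip_force: 0.0
```

```bash
python3 - <<'E'
from h import *
p=look('wrist');p=look('top')
o=env.get_obs();print(o['position'],o['opening'],o['time_s'],o['wrist_force'])
E
```

```text
wrist case_short_mid [0.512 0.255 0.065] 0.57 [449. 241.]
wrist case_mid_a_mid [0.52  0.157 0.067] 0.58 [323. 240.]
wrist case_long_mid [0.518 0.21  0.065] 0.67 [391. 243.]
wrist case_long_mid [0.526 0.05  0.07 ] 0.61 [183. 237.]
wrist case_long_mid [0.516 0.155 0.067] 0.52 [321. 236.]
top case_short_mid [0.516 0.255 0.066] 0.82 [209. 255.]
top case_short_mid [0.721 0.193 0.064] 0.71 [234. 177.]
top case_mid_a_mid [0.518 0.153 0.072] 0.84 [249. 253.]
top case_long_mid [0.523 0.05  0.064] 0.66 [291. 250.]
top case_new_mid [ 0.45  -0.326  0.062] 0.83 [441. 274.]
top case_new_mid [ 0.509 -0.184  0.062] 0.8 [383. 253.]
top case_new_mid [ 0.336 -0.138  0.063] 0.71 [369. 323.]
[0.51755379 0.15693518 0.18806453] 0.034803663119480015 7.95 [ 0.52251132  0.08819294 -0.41416387]
```

Request:
carry_out([
  {"x":2,"y":-40,"z":0,"wx":0,"wy":0,"wz":0},
  {"x":2,"y":-80,"z":0,"wx":0,"wy":0,"wz":0},
  {"x":2,"y":-108,"z":0,"wx":0,"wy":0,"wz":0},
  {"x":2,"y":-108,"z":10,"wx":0,"wy":0,"wz":0},
  {"x":2,"y":-108,"z":38,"wx":0,"wy":0,"wz":0},
  {"x":2,"y":-108,"z":65,"wx":0,"wy":0,"wz":0},
  {"x":2,"y":-108,"z":65,"wx":0,"wy":0,"wz":0},
  {"x":2,"y":-108,"z":65,"wx":0,"wy":0,"wz":0},
])

```text
time_s: 8.75
position: [0.5253, 0.0496, 0.1236]
orientation: [-0.0, -0.045, 0.999, 0.0]
wrist_force: [0.0, -0.2, 1.6]
opening: 0.0347
grip_force: 0.0
```

Request:
carry_out([
  {"x":0,"y":0,"z":0,"wx":0,"wy":0,"wz":0},
  {"x":0,"y":0,"z":0,"wx":0,"wy":0,"wz":0},
  {"x":0,"y":0,"z":0,"wx":0,"wy":0,"wz":0},
  {"x":0,"y":0,"z":0,"wx":0,"wy":0,"wz":0},
  {"x":0,"y":0,"z":0,"wx":0,"wy":0,"wz":0},
  {"x":0,"y":-4,"z":0,"wx":0,"wy":0,"wz":0},
  {"x":0,"y":-8,"z":0,"wx":0,"wy":0,"wz":0},
  {"x":0,"y":-10,"z":0,"wx":0,"wy":0,"wz":0},
  {"x":0,"y":-10,"z":0,"wx":0,"wy":0,"wz":0},
], hand=0)

```text
time_s: 9.65
position: [0.5269, 0.0392, 0.1248]
orientation: [0.001, -0.045, 0.999, 0.0]
wrist_force: [-0.2, 1.0, 6.7]
opening: 0.011
grip_force: 42.9
```

Request:
carry_out([
  {"x":0,"y":0,"z":0,"wx":0,"wy":0,"wz":0},
  {"x":0,"y":0,"z":0,"wx":0,"wy":0,"wz":0},
  {"x":0,"y":0,"z":0,"wx":0,"wy":0,"wz":0},
  {"x":0,"y":0,"z":0,"wx":0,"wy":0,"wz":0},
  {"x":0,"y":0,"z":-40,"wx":0,"wy":0,"wz":0},
  {"x":0,"y":0,"z":-85,"wx":0,"wy":0,"wz":0},
  {"x":0,"y":0,"z":-125,"wx":0,"wy":0,"wz":0},
  {"x":0,"y":0,"z":-125,"wx":0,"wy":0,"wz":0},
  {"x":0,"y":0,"z":-125,"wx":0,"wy":0,"wz":0},
], hand=0.41)

```text
time_s: 10.55
position: [0.5264, 0.0393, 0.2489]
orientation: [0.001, -0.045, 0.999, -0.0]
wrist_force: [-0.3, -0.6, -1.5]
opening: 0.0349
grip_force: 0.0
```

```bash
python3 - <<'E'
from h import *
p=look('wrist','w4.png');p=look('top')
o=env.get_obs();print(o['position'],o['opening'],o['time_s'],o['wrist_force'])
E
```

```text
wrist case_short_mid [0.516 0.255 0.063] 0.63 [550. 233.]
wrist case_short_mid [0.718 0.194 0.06 ] 0.61 [445. 400.]
wrist case_mid_a_mid [0.518 0.154 0.07 ] 0.83 [448. 227.]
wrist case_long_mid [0.528 0.042 0.072] 0.94 [327. 228.]
wrist case_new_mid [ 0.511 -0.184  0.064] 0.66 [ 84. 185.]
top tray [0.52  0.253 0.065] 0.61 [210. 254.]
top tray [0.524 0.152 0.003] 0.59 [253. 255.]
top case_short_mid [0.517 0.254 0.066] 0.95 [210. 255.]
top case_short_mid [0.722 0.193 0.067] 0.74 [234. 176.]
top case_mid_a_mid [0.516 0.151 0.069] 0.68 [251. 254.]
top case_long_mid [0.528 0.04  0.066] 0.85 [295. 248.]
top case_new_mid [ 0.454 -0.33   0.06 ] 0.85 [442. 273.]
top case_new_mid [ 0.336 -0.139  0.059] 0.8 [369. 322.]
top case_new_mid [ 0.511 -0.188  0.06 ] 0.65 [385. 252.]
[0.52621403 0.03926174 0.24822362] 0.03528996130994622 11.15 [-0.74049007 -0.51632274  0.71951562]
```

View pics/w4.png

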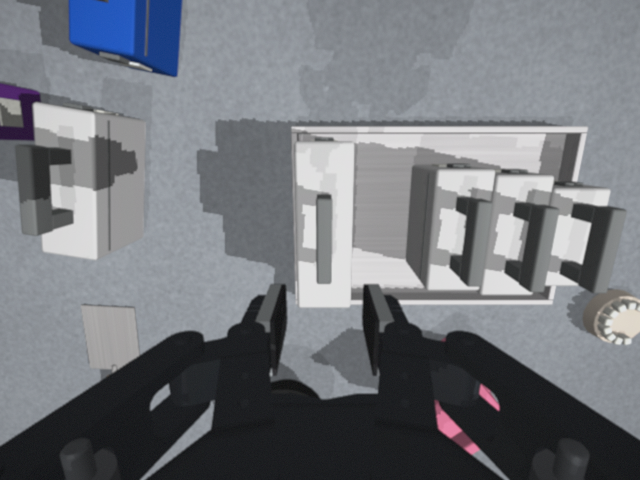

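Request:
carry_out([
  {"x":7,"y":-45,"z":0,"wx":0,"wy":0,"wz":4},
  {"x":14,"y":-90,"z":0,"wx":0,"wy":0,"wz":8},
  {"x":21,"y":-135,"z":0,"wx":0,"wy":0,"wz":8},
  {"x":28,"y":-180,"z":20,"wx":0,"wy":0,"wz":8},
  {"x":35,"y":-223,"z":40,"wx":0,"wy":0,"wz":8},
  {"x":35,"y":-223,"z":55,"wx":0,"wy":0,"wz":8},
  {"x":35,"y":-223,"z":55,"wx":0,"wy":0,"wz":8},
  {"x":35,"y":-223,"z":55,"wx":0,"wy":0,"wz":8},
])

```text
time_s: 11.95
position: [0.5116, -0.1853, 0.1938]
orientation: [0.0, 0.025, 1.0, 0.0]
wrist_force: [0.1, -0.3, -0.3]
opening: 0.035
grip_force: 0.0
```

```bash
python3 - <<'E'
from h import *
p=look('wrist','w5.png',["case_new_mid"])
o=env.get_obs();print(o['position'],rot(o['orientation']).round(3),o['opening'],o['time_s'],o['wrist_force'])
E
```

```text
wrist case_new_mid [ 0.507 -0.187  0.065] 0.75 [322. 234.]
wrist case_new_mid [ 0.45  -0.333  0.062] 0.67 [124. 168.]
[ 0.5119471  -0.18508179  0.19451624] [[-0.999  0.048  0.001]
 [ 0.048  0.999 -0.   ]
 [-0.001 -0.    -1.   ]] 0.034953162910658336 12.05 [0.94569865 0.18482174 0.68250557]
```

View pics/w5.png

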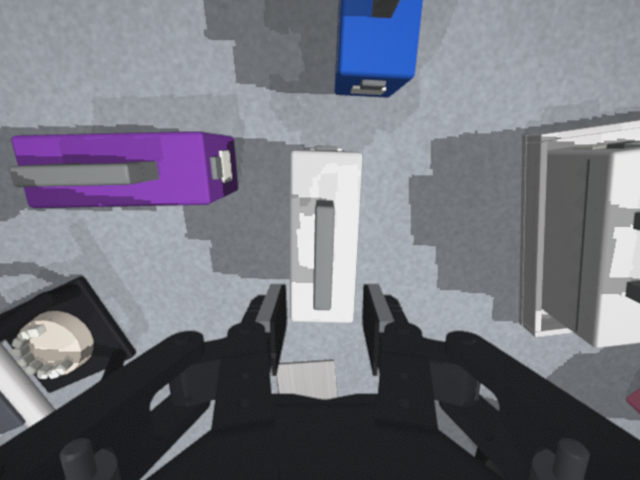

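Request:
carry_out([
  {"x":2,"y":0,"z":40,"wx":0,"wy":0,"wz":0},
  {"x":2,"y":0,"z":77,"wx":0,"wy":0,"wz":0},
  {"x":2,"y":0,"z":77,"wx":0,"wy":0,"wz":0},
  {"x":2,"y":0,"z":77,"wx":0,"wy":0,"wz":0},
])

```text
time_s: 12.45
position: [0.5099, -0.1854, 0.1178]
orientation: [0.0, 0.024, 1.0, -0.0]
wrist_force: [0.5, -0.0, -0.2]
opening: 0.0349
grip_force: 0.0
```

Request:
carry_out([
  {"x":0,"y":0,"z":0,"wx":0,"wy":0,"wz":0},
  {"x":0,"y":0,"z":0,"wx":0,"wy":0,"wz":0},
  {"x":0,"y":0,"z":0,"wx":0,"wy":0,"wz":0},
  {"x":0,"y":0,"z":0,"wx":0,"wy":0,"wz":0},
  {"x":0,"y":0,"z":0,"wx":0,"wy":0,"wz":0},
  {"x":0,"y":0,"z":-15,"wx":0,"wy":0,"wz":0},
  {"x":0,"y":0,"z":-40,"wx":0,"wy":0,"wz":0},
  {"x":0,"y":0,"z":-70,"wx":0,"wy":0,"wz":0},
  {"x":0,"y":0,"z":-100,"wx":0,"wy":0,"wz":0},
  {"x":0,"y":0,"z":-130,"wx":0,"wy":0,"wz":0},
  {"x":0,"y":0,"z":-160,"wx":0,"wy":0,"wz":0},
  {"x":0,"y":0,"z":-160,"wx":0,"wy":0,"wz":0},
], hand=0, grip_force=60)

```text
time_s: 13.65
position: [0.5101, -0.1862, 0.2823]
orientation: [0.003, 0.025, 1.0, -0.001]
wrist_force: [-0.3, -0.4, -3.5]
opening: 0.0108
grip_force: 58.9
```

```bash
python3 - <<'E'
from h import *
p=look('wrist','w6.png',["case_new_mid"])
o=env.get_obs();print(o['position'],rot(o['orientation']).round(3),o['opening'],o['time_s'],o['wrist_force'],o['wrist_torque'])
E
```

```text
wrist case_new_mid [ 0.451 -0.329  0.064] 0.95 [179. 164.]
[ 0.50937647 -0.18588962  0.27723243] [[-0.999  0.05   0.001]
 [ 0.05   0.999 -0.001]
 [-0.001 -0.    -1.   ]] 0.010826641061646032 13.75 [ 0.20879297  0.22290948 -3.72664642] [ 0.0036478  -0.05329178  0.01272906]
```

Request:
carry_out([
  {"x":0,"y":20,"z":0,"wx":0,"wy":0,"wz":0},
  {"x":0,"y":55,"z":0,"wx":0,"wy":0,"wz":-2},
  {"x":1,"y":95,"z":0,"wx":0,"wy":0,"wz":-4},
  {"x":1,"y":135,"z":0,"wx":0,"wy":0,"wz":-6},
  {"x":2,"y":175,"z":0,"wx":0,"wy":0,"wz":-8},
  {"x":2,"y":215,"z":0,"wx":0,"wy":0,"wz":-8},
  {"x":2,"y":250,"z":0,"wx":0,"wy":0,"wz":-8},
  {"x":2,"y":275,"z":0,"wx":0,"wy":0,"wz":-8},
  {"x":2,"y":284,"z":0,"wx":0,"wy":0,"wz":-8},
  {"x":2,"y":284,"z":0,"wx":0,"wy":0,"wz":-8},
  {"x":2,"y":284,"z":0,"wx":0,"wy":0,"wz":-8},
  {"x":2,"y":284,"z":0,"wx":0,"wy":0,"wz":-8},
])

```text
time_s: 14.95
position: [0.5215, 0.0968, 0.2761]
orientation: [-0.0, -0.044, 0.999, -0.0]
wrist_force: [-0.7, -0.0, -2.8]
opening: 0.0108
grip_force: 58.9
```

```bash
python3 - <<'E'
from h import *
p=look('wrist','w7.png',["case_long_mid","case_mid_a_mid","case_new_mid"])
look('scene','s7.png',["case_long_mid","case_mid_a_mid","case_new_mid"])
o=env.get_obs();print(o['position'],rot(o['orientation']).round(3),o['opening'],o['time_s'],o['wrist_force'],o['wrist_torque'])
E
```

```text
wrist case_long_mid [0.527 0.039 0.069] 0.96 [267. 220.]
wrist case_mid_a_mid [0.522 0.156 0.07 ] 0.78 [382. 225.]
scene case_long_mid [0.526 0.038 0.07 ] 0.86 [339. 237.]
scene case_mid_a_mid [0.518 0.154 0.071] 0.93 [386. 256.]
scene case_new_mid [ 0.448 -0.328  0.064] 0.75 [247. 172.]
scene case_new_mid [0.523 0.098 0.216] 0.74 [365. 189.]
scene case_new_mid [ 0.337 -0.14   0.065] 0.71 [329. 178.]
[0.52148944 0.09770115 0.27635781] [[-0.996 -0.09   0.   ]
 [-0.09   0.996  0.   ]
 [-0.     0.    -1.   ]] 0.010883405406269043 15.35 [-0.34992531 -0.33637097 -5.15162713] [-0.02729756  0.00512328 -0.0002206 ]
```

View pics/w7.png

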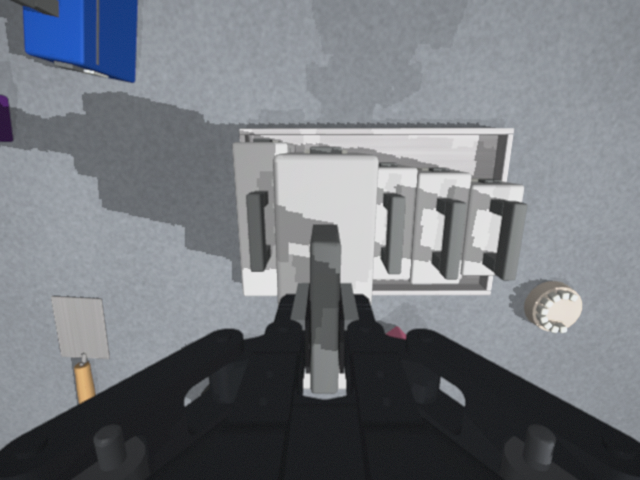

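Request:
carry_out([
  {"x":0,"y":0,"z":20,"wx":0,"wy":0,"wz":0},
  {"x":0,"y":0,"z":40,"wx":0,"wy":0,"wz":0},
  {"x":0,"y":0,"z":60,"wx":0,"wy":0,"wz":0},
  {"x":0,"y":0,"z":75,"wx":0,"wy":0,"wz":0},
  {"x":0,"y":0,"z":90,"wx":0,"wy":0,"wz":0},
  {"x":0,"y":0,"z":105,"wx":0,"wy":0,"wz":0},
  {"x":0,"y":0,"z":118,"wx":0,"wy":0,"wz":0},
  {"x":0,"y":0,"z":130,"wx":0,"wy":0,"wz":0},
  {"x":0,"y":0,"z":140,"wx":0,"wy":0,"wz":0},
  {"x":0,"y":0,"z":146,"wx":0,"wy":0,"wz":0},
  {"x":0,"y":0,"z":146,"wx":0,"wy":0,"wz":0},
  {"x":0,"y":0,"z":146,"wx":0,"wy":0,"wz":0},
])

```text
time_s: 16.55
position: [0.5217, 0.0979, 0.1307]
orientation: [0.0, -0.045, 0.999, 0.0]
wrist_force: [-0.3, 0.0, -3.4]
opening: 0.011
grip_force: 58.8
```

Request:
carry_out([
  {"x":0,"y":0,"z":2,"wx":0,"wy":0,"wz":0},
  {"x":0,"y":0,"z":4,"wx":0,"wy":0,"wz":0},
  {"x":0,"y":0,"z":5.5,"wx":0,"wy":0,"wz":0},
  {"x":0,"y":0,"z":5.5,"wx":0,"wy":0,"wz":0},
  {"x":0,"y":0,"z":5.5,"wx":0,"wy":0,"wz":0},
])

```text
time_s: 17.05
position: [0.5216, 0.0979, 0.1251]
orientation: [0.0, -0.045, 0.999, 0.0]
wrist_force: [-0.1, -0.2, 0.3]
opening: 0.0109
grip_force: 59.2
```

```bash
python3 - <<'E'
from h import *
look('scene','s8.png',["case_long_mid","case_mid_a_mid","case_new_mid"])
o=env.get_obs();print(o['position'],o['opening'],o['time_s'],o['wrist_force'],o['wrist_torque'])
E
```

```text
scene case_long_mid [0.524 0.036 0.069] 0.86 [339. 237.]
scene case_mid_a_mid [ 0.778  0.016 -0.   ] 0.51 [253. 320.]
scene case_new_mid [0.522 0.1   0.067] 0.8 [364. 248.]
scene case_new_mid [ 0.34  -0.142  0.066] 0.8 [328. 178.]
scene case_new_mid [ 0.448 -0.329  0.065] 0.76 [247. 172.]
[0.52159637 0.09786381 0.12504421] 0.010793766034438067 17.25 [-0.2553548  -0.25223548  1.39731256] [0.00521209 0.08842262 0.02778113]
```

Request:
carry_out([
  {"x":0,"y":0,"z":0,"wx":0,"wy":0,"wz":0},
  {"x":0,"y":0,"z":0,"wx":0,"wy":0,"wz":0},
  {"x":0,"y":0,"z":0,"wx":0,"wy":0,"wz":0},
  {"x":0,"y":0,"z":0,"wx":0,"wy":0,"wz":0},
  {"x":0,"y":0,"z":-20,"wx":0,"wy":0,"wz":0},
  {"x":0,"y":0,"z":-50,"wx":0,"wy":0,"wz":0},
  {"x":0,"y":0,"z":-90,"wx":0,"wy":0,"wz":0},
  {"x":0,"y":0,"z":-125,"wx":0,"wy":0,"wz":0},
  {"x":0,"y":0,"z":-125,"wx":0,"wy":0,"wz":0},
  {"x":0,"y":0,"z":-125,"wx":0,"wy":0,"wz":0},
], hand=0.41)

```text
time_s: 18.25
position: [0.5217, 0.0978, 0.2503]
orientation: [0.001, -0.045, 0.999, 0.0]
wrist_force: [-0.2, -0.9, 0.3]
opening: 0.0349
grip_force: 0.0
```

```bash
python3 - <<'E'
from h import *
p=look('wrist','w9.png');look('scene',None)
o=env.get_obs();print(o['position'],o['opening'],o['time_s'],o['wrist_force'])
E
```

```text
wrist case_short_mid [0.514 0.258 0.066] 0.81 [492. 231.]
wrist case_long_mid [0.533 0.042 0.068] 0.56 [264. 230.]
wrist case_long_mid [ 0.765 -0.213  0.001] 0.27 [ 71. 373.]
wrist case_new_mid [0.52  0.099 0.07 ] 0.76 [326. 223.]
scene tray [0.522 0.152 0.002] 0.91 [382. 281.]
scene case_short_mid [0.718 0.193 0.065] 0.79 [342. 321.]
scene case_short_mid [0.511 0.259 0.067] 0.67 [432. 276.]
scene case_mid_a_mid [0.518 0.157 0.069] 0.83 [387. 257.]
scene case_mid_a_mid [ 0.617 -0.467 -0.002] 0.64 [167. 203.]
scene case_long_mid [ 0.622 -0.466 -0.002] 0.68 [166. 204.]
scene case_new_mid [ 0.339 -0.14   0.067] 0.97 [329. 178.]
scene case_new_mid [0.523 0.1   0.065] 0.95 [363. 249.]
scene case_new_mid [ 0.448 -0.327  0.064] 0.84 [248. 173.]
[0.52148827 0.09784549 0.24971683] 0.03476852757283728 18.85 [-0.30747397  0.09960578 -0.80602253]
```

View pics/w9.png

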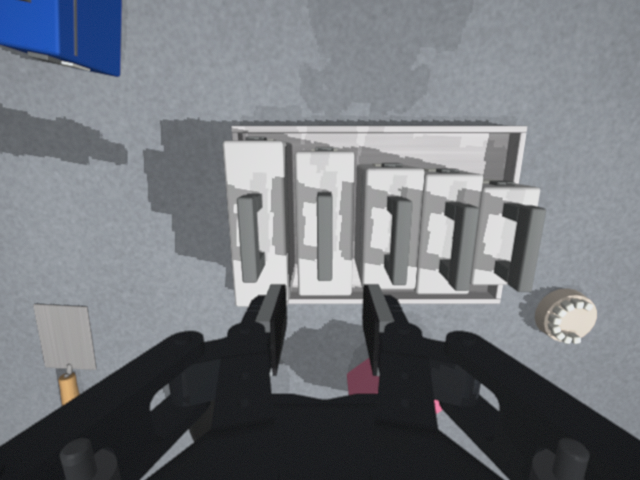

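All five stand in order, square and upright, with the gripper clear of them. The bars sit at about columns 250, 325, 398, 462 and 525.

```bash
python3 -c "
from station import env
print(env.job_done())"
```

```text
the job is handed in; nothing more can be done
None
```

The new case now stands on the tray floor between the long case and the medium next to it, with all five upright and in order in the last picture; I handed the job in at about 19 s of the 54 s allowed, and no verdict came back.

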